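# Fit the dowelled hold-down plate over a circuit board

## Robot

A 6-joint arm with a two-finger parallel gripper is mounted at the origin on the work surface. World frame = base frame: x ahead of the robot, y to its left, z up, the work surface at z = 0. Lengths are in mm, angles in rad, forces in N, time in s.
With the tool pointing down it reaches from about 275 to 750 mm from the base axis. Payload 10.2 kg.
Tool frame: the origin (TCP) lies on the front face of the gripper's body, between the roots of the fingers; the fingertips stand 73 mm ahead of it and the grasp point (between the pads) lies 54 mm ahead of it (arm.tcp_to_grasp is the distance from the TCP to the grasp point, in mm); z points along the fingers, y is the direction in which the jaws open and shut (so a half turn about z gives the same grasp; the last joint's range is limited). The gripper opens to 85 mm and grips with 20 to 120 N. Pads are 22 mm wide; open, the fingers measure 114 mm over their backs; the gripper's body (76 mm by 85 mm) begins 54 mm behind the grasp point. The pads swing forward as they close: fully open they stand 13 mm farther back than shut.
Start: joints at [-1.457, 0.313, 1.498, -0, 1.331, -0.223], TCP at [173.483, -495.515, 303.894] pointing down, gripper open.
Joint ranges: [-2.94, 2.94], [-0.97, 2.17], [0.19, 2.56], [-1.23, 4.37], [0.02, 3.11], [-2.88, 2.88]. Speed limits (rad/s): [2.39, 2.39, 3.01, 3.14, 3.14, 3.14].

## Interface

Orientations are given as [roll, pitch, yaw] about the fixed x, y, z axes, in that order (R = Rz(yaw) Ry(pitch) Rx(roll)).
In Python, from rig import arm gives the robot as it stands. The module is installed in compiled form; this text tells all that it offers.
- The arm moves only by the tool send_rows, never from a script. Its argument "rows" is a list of rows, each a list of 5 numbers: the opening, from 0 (shut) to 1 (fully open), then the shift along the tool's x, y, z in cm, then the turn about the tool's z in rad. A call has 1 to 10 rows; each row shifts and turns the commanded pose from where the row before left it, along the tool's axes as they then stand; what a row does not reach is not made up. A row lasts 1/10 s, in which the tool goes at most 50 mm and 8.59 degrees, less where a joint would pass 70% of its speed; a pose out of reach is approached as far as the arm can. A call is refused whole if a number of a shift passes 5 or a number of a turn 0.15, either way. A call with a gripper value outside its range is refused whole. The fingers move at their own pace and stop on an object; "newtons" is the grip in N (left out, the last holds). Time passes only in rows, so rows that do not move let the fingers close. It gives the time, the measured TCP pose, the force and the opening at its end, in the units of the state.
- arm.observe(): the state, without advancing time (a new reading comes with each control period).
- arm.grab_frame(name): name is "scene" or "top" or "wrist"; returns a dict with "image" (400x640x3 uint8, red, green, blue), "fx", "fy", "cx", "cy" (pixels), "D" ([k1, k2, p1, p2, k3] as OpenCV has them; the pictures are not rectified), "rvec" (rotation vector, rad) and "tvec" (3), from world to camera coordinates, as OpenCV has them. Camera axes: x right, y down, z forward; pixel columns grow to the right and rows downward; lengths in mm; the calibration is good to about 2 mm. A picture is of the moment at which its call begins. There is no depth.
- arm.hand_in(): hands the job in, once; it reports no verdict.
Trained networks look in a picture, given as the dict that the camera call returned (one of the last four; its "shot" number tells which), for a name from the list of things; names that differ only in an ending like _2 or _b are one class to them, and where a whole thing is asked for, a point or a joint stands for the part that bears it (a point fixed in the world has none). Each returns a list of dicts, best first, with "confidence" (0 to 1); they miss things now and then, are a little off and sometimes report something else, mostly with a low value. They report only what shows in the picture. A call takes as long as a camera call. They do not tell look-alikes from the thing itself.
- arm.masks_of(picture, query): "region" (400x640 bool, what is visible of it) and "bbox" ([left, top, right, bottom] in pixels, round what is visible of it).
- arm.landmark_of(picture, query): "pixel" ([row, column] in pixels: a listed point, or the origin of a listed thing).
The state is a dict: "time_s": time; "joint_positions": joint angles; "joint_velocities": joint speeds; "joint_torque": joint torques, N m; "tcp_pos": TCP position; "ee_rot": TCP orientation; "wrist_force": force on the tool from outside, world axes, zero at the start; "ft_torque": the same for the moment, N m; "finger_gap": finger opening in mm.
Only numpy, scipy, OpenCV 4.12 (cv2) and the standard library are available. Lean on these libraries where they do the work, as an engineer would, in place of code of your own. Each camera call takes 0.05 s, during which the arm holds its last target.

## Task

Pull the aluminium hold-down plate out of the blue-roofed bay by its red tab until it is wholly clear of the bay, and let go of it while it lies flat on the mat. Then lift it by its black centre handle and lower it level, without forcing or dropping it, over the two steel dowels of the board carrier, feeling for the dowels because the carrier was clamped up to a centimetre and a half off centre along the nest, until the plate lies flush on the grey nest's rim. Leave the plate there and the other things on the bench where they are.

Things in the scene. Friction and masses are not known exactly. Their poses are not given: they have to be found in the camera images.
- plate: Aluminium hold-down plate 110 (x) x 160 (y) x 8 mm, about 0.4 kg, flat in the bay at first; origin at the centre of its underside, z up. Through holes on its y axis: round, 12 mm, at y = -55 mm; slot 12 (x) x 16 (y) mm at y = +55 mm (either fits either dowel). On its -x edge a tongue 36 mm wide, 8 mm thick, reaches to x = -100 mm and carries the red tab. Mass and friction vary somewhat.
- plate_handle (a point): Grip point of the plate's black centre handle, 30 mm above the plate's underside, over the plate's centre; axes as the plate. The handle is an upright bar 14 mm thick (y), 40 mm long (x), its top 44 mm above the plate's underside. It starts under the bay's roof, out of reach.
- plate_tab (a point): Grip point of the plate's red tab, 80 mm from the plate's centre along its -x, 30 mm above its underside. The tab is an upright fin 12 mm thick (y), 30 mm long (x), its top 42 mm above the underside.
- bay: Fixed store bay with a blue roof; origin on the table at the centre of its open mouth, which faces its own -x. It reaches 160 mm back (+x), is 196 mm wide (180 inside); roof underside 58 mm, top 66 mm above the table; a yellow meter is fixed on the roof from 75 mm behind the mouth, up to 97 mm high. The plate's tab sticks out of the mouth at first.
- nest: Fixed grey nest 120 (x) x 200 (y) mm; origin at the centre of its underside on the table, z up. The plate must lie on its rim, whose top is 32 mm above the table and 20 mm wide along x = +-60 mm, 16 mm wide along y = +-100 mm. A carrier is clamped in its pocket.
- nest_rim (a point): Centre of the nest at rim height (32 mm up), axes as the nest. Below it an aluminium carrier with a green circuit board is clamped square to the nest but anywhere up to 1.5 mm off centre in x and 14 mm in y (not reported). It has two 10 mm steel dowels, 110 mm apart, nominally at (0, +-55) mm, their tops 24 mm above the rim (56 mm above the table), chamfered over the top 2.5 mm to 7.6 mm.
- spool: Bystander: blue reel of solder wire, 48 mm across, 28 mm high, standing on its flange; origin at its underside's centre.
- wood: Bystander: flat cross of plywood, 50 x 50 x 5 mm; origin at its underside's centre.
- batteries: Bystander: white battery holder with green cells, 60 x 34 x 18 mm; origin at its underside's centre.
- driver: Bystander: screwdriver, 160 mm long, lying; origin at its underside, midway along it.
- tin: Bystander: clear jar with white cap, 52 mm across, 50 mm high; origin at its underside's centre.
- cup: Bystander: blue ceramic cup, 60 mm across, 60 mm high; origin at its underside's centre.
There are look-alikes about, which are no part of the job. Leave any yellow look-alike of the nest alone. Leave any turquoise look-alike of the plate alone.

How it is judged:
By the outcome, as a careful person would: the job done as asked, in the order asked, and still so for the second after the job is handed in, with the robot touching nothing.
It also fails if it takes over 72 s, if anything falls off the work surface, if the arm or the gripper's body presses on something with over 40 N, if the wrist force passes 120 N, or if a joint passes its speed limit or range.

## Working session

There is one attempt and no reset: what is moved stays moved. The work goes in short steps, Python scripts to look and compute and a tool call to move; the robot and the scene stay as the last step left them, time stands still between calls to the robot, and variables do not carry over. Pictures are saved under pics/ and viewed, and the job is handed in when it is done.

Besides the shell and the picture viewer there is one more tool, called as name([rows], argument=value, ...), one row to a line, values as JSON. send_rows: Moves the arm, as the interface text tells. Its arguments: {"type":"object","properties":{"rows":{"type":"array","items":{"type":"array","items":{"type":"number"}}},"newtons":{"type":"number"}},"required":["rows"]}

```bash
mkdir -p pics; cat > h.py <<'E'
import numpy as np, cv2
from rig import arm
def save(n,im): cv2.imwrite('pics/'+n+'.png',cv2.cvtColor(np.ascontiguousarray(im),cv2.COLOR_RGB2BGR))
def ray(p,rc):
    K=np.array([[p['fx'],0,p['cx']],[0,p['fy'],p['cy']],[0,0,1]],float)
    u=cv2.undistortPoints(np.array([[[rc[1],rc[0]]]],float),K,np.array(p['D'],float))[0,0]
    R=cv2.Rodrigues(np.array(p['rvec'],float))[0]; t=np.array(p['tvec'],float).ravel()
    return -R.T@t, R.T@np.array([u[0],u[1],1.])
def atz(p,rc,z):
    c,d=ray(p,rc); return c+d*(z-c[2])/d[2]
def proj(p,P):
    K=np.array([[p['fx'],0,p['cx']],[0,p['fy'],p['cy']],[0,0,1]],float)
    return cv2.projectPoints(np.array(P,float).reshape(-1,3),np.array(p['rvec'],float),np.array(p['tvec'],float),K,np.array(p['D'],float))[0].reshape(-1,2)
def st():
    s=arm.observe(); print({k:np.round(s[k],3).tolist() for k in ('time_s','tcp_pos','ee_rot','wrist_force','ft_torque','finger_gap','joint_positions')})
    return s
E
python3 - <<'E'
from h import *
st(); print(arm.tcp_to_grasp)
P={n:arm.grab_frame(n) for n in('top','scene')}
H={'plate_tab':30,'plate_handle':30,'plate':0,'bay':0,'nest':0,'nest_rim':32}
for n,p in P.items():
    save(n+'1',p['image'])
    for q in H:
        for d in arm.landmark_of(p,q): print(n,q,np.round(d['pixel'],1),round(d['confidence'],2),np.round(atz(p,d['pixel'],H[q]),1))
E
```

```text
{'time_s': 0.0, 'tcp_pos': [173.467, -495.339, 303.35], 'ee_rot': [-3.14, -0.0, 0.337], 'wrist_force': [-0.837, -0.325, -0.42], 'ft_torque': [-0.004, 0.005, 0.022], 'finger_gap': 85.362, 'joint_positions': [-1.457, 0.313, 1.498, -0.0, 1.331, -0.223]}
53.900000000000006
top plate_tab [252.8 497.8] 0.95 [ 271.8 -601.3   30. ]
top plate_tab [182.3 369.7] 0.57 [ 561.3 -197.4   30. ]
top plate_handle [232.  503.6] 0.95 [ 339.9 -635.4   30. ]
top plate_handle [159.4 368.9] 0.6 [ 645.5 -205.4   30. ]
top plate [162.1 366.8] 0.74 [ 645.6 -201.6    0. ]
top plate [235.3 496.2] 0.57 [ 333.5 -622.1    0. ]
top plate [177.4 262.5] 0.39 [625.9 181.1   0. ]
top bay [171.7 371.2] 0.71 [ 607.8 -212.9    0. ]
top nest [267.4 139.4] 0.65 [345.9 631.    0. ]
top nest_rim [172.8 265. ] 0.87 [632.4 167.   32. ]
top nest_rim [267.8 135.7] 0.75 [343.1 628.5  32. ]
scene plate_tab [296.8 176.6] 0.81 [ 269.1 -598.1   30. ]
scene plate_tab [254.1 308.5] 0.39 [ 563.9 -199.7   30. ]
scene plate_handle [315.7 182.2] 0.73 [ 335.9 -641.5   30. ]
scene plate [319.5 186. ] 0.79 [ 340.8 -638.6    0. ]
scene plate [204.  296.3] 0.51 [375.6 -10.4   0. ]
scene bay [261.4 317.7] 0.83 [ 599.2 -193.     0. ]
scene bay [217.9 324.4] 0.38 [511.   -9.1   0. ]
scene nest [198.8 372.2] 0.81 [624.6 177.5   0. ]
scene nest [113.6 365.4] 0.78 [340.  622.7   0. ]
scene nest_rim [193.8 372.9] 0.89 [625.2 178.1  32. ]
scene nest_rim [142.  362.5] 0.65 [440.3 415.9  32. ]
scene nest_rim [109.5 365.9] 0.6 [344.3 616.5  32. ]
```

View pics/top1.png

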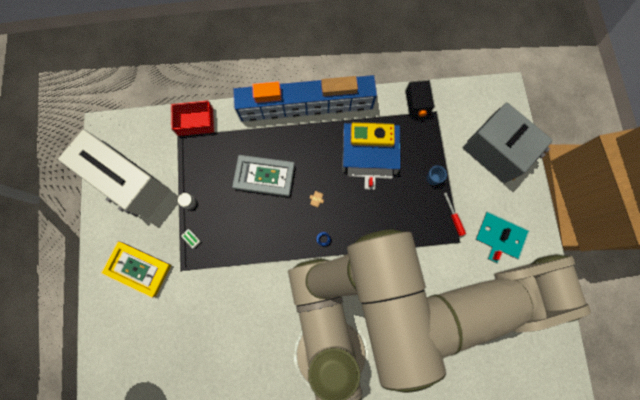

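View pics/scene1.png

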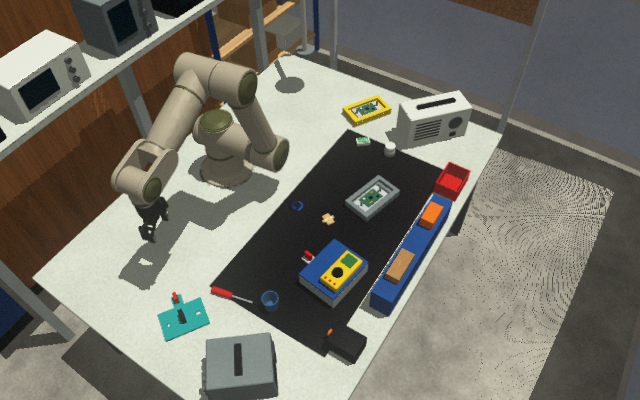

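```bash
python3 - <<'E'
from h import *
p=arm.grab_frame('top'); q=arm.grab_frame('scene')
c=lambda im,a,b,cc,d,k:cv2.resize(im[a:b,cc:d],None,fx=k,fy=k,interpolation=cv2.INTER_CUBIC)
save('bay_t',c(p['image'],110,205,330,420,6))
save('nest_t',c(p['image'],145,205,225,305,8))
save('nest_s',c(q['image'],165,225,335,410,8))
for n,pp in(('top',p),('scene',q)):
  for o in('bay','nest','spool','wood','batteries','driver','tin','cup'):
    for d in arm.masks_of(pp,o)[:2]:
        print(n,o,round(d['confidence'],2),d['bbox'],np.round(cv2.minAreaRect(np.argwhere(d['region'])[:,::-1].astype(np.float32))[0],1))
    for d in arm.landmark_of(pp,o)[:2]: print('   ',round(d['confidence'],2),np.round(atz(pp,d['pixel'],0)))
E
```

```text
top bay 0.6 [341.6, 123.3, 399.3, 172.9] [370.8 146.8]
    0.91 [ 596. -212.    0.]
top nest 0.62 [100.0, 242.0, 170.0, 295.3] [135.4 268.7]
top nest 0.59 [233.8, 153.8, 292.5, 195.4] [262.7 174.9]
    0.88 [623. 166.   0.]
    0.7 [346. 633.   0.]
top spool 0.52 [343.9, 124.6, 401.9, 172.9] [370.5 147.5]
top spool 0.51 [314.7, 234.6, 331.7, 246.1] [323. 238.]
    0.61 [427. 438.   0.]
    0.45 [384. -13.   0.]
top wood 0.44 [348.2, 168.0, 394.3, 189.1] [369.8 177.7]
    0.46 [515.  -8.   0.]
top batteries 0.58 [182.1, 231.6, 198.6, 247.4] [191.  238.5]
    0.48 [435. 436.   0.]
top driver 0.64 [451.7, 209.4, 465.2, 234.4] [457.2 221.6]
    0.57 [ 423. -465.    0.]
top tin 0.78 [179.6, 193.2, 197.8, 207.0] [186.8 200.3]
    0.47 [572. 441.   0.]
top cup 0.85 [429.6, 164.6, 444.5, 183.0] [437.  174.5]
    0.28 [628. 170.   0.]
scene bay 0.9 [300.5, 239.3, 369.0, 310.3] [332.9 271.7]
    0.88 [ 607. -202.    0.]
scene nest 0.78 [341.9, 97.2, 395.7, 128.9] [366.5 110.2]
scene nest 0.77 [343.0, 176.4, 397.8, 222.2] [371.5 197.4]
    0.75 [622. 172.   0.]
    0.66 [345. 625.   0.]
scene spool 0.37 [288.7, 202.1, 302.7, 208.2] [296.5 206. ]
    0.52 [378.  -7.   0.]
    0.58 [522.  -5.   0.]
    0.39 [442. 420.   0.]
scene driver 0.69 [210.4, 287.9, 242.0, 296.9] [226.2 293.5]
    0.61 [ 421. -494.    0.]
    0.28 [619. 172.   0.]
scene tin 0.65 [384.1, 146.3, 396.3, 157.9] [389.5 149. ]
    0.55 [578. 433.   0.]
scene cup 0.61 [263.0, 293.3, 279.7, 311.9] [270. 301.]
    0.84 [ 571. -427.    0.]
```

View pics/bay_t.png

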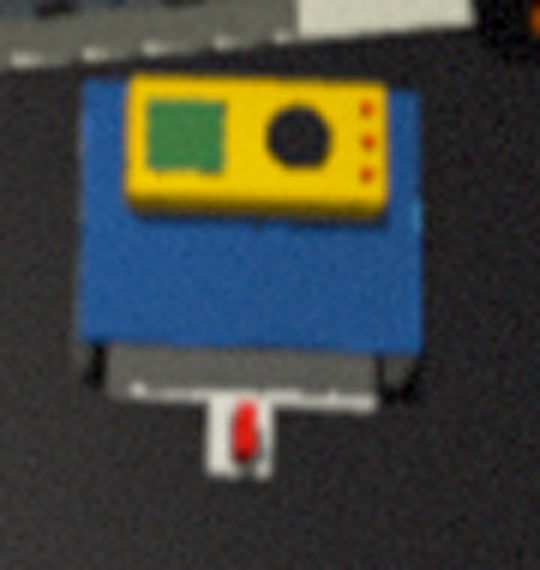

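View pics/nest_t.png

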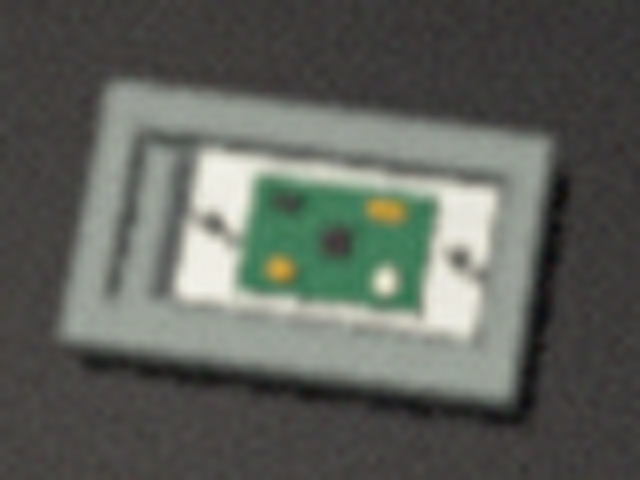

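```bash
python3 - <<'E'
from h import *
p=arm.grab_frame('top'); print('cam',ray(p,(0,0))[0].round())
g=lambda x,y,k,ox,oy,z:atz(p,((y+.5)/k+oy-.5,(x+.5)/k+ox-.5),z)[:2].round(1)
b=lambda x,y,z:g(x,y,6,330,110,z)
L,R=b(78,340,66),b(420,353,66);d=R-L;print('bay roof front',L,R,'w',np.linalg.norm(d),'yaw',np.arctan2(d[0],-d[1]))
print('roof back',b(84,80,66),b(418,92,66))
L,R=b(205,475,8),b(270,478,8);d=R-L;print('tongue end',L,R,np.linalg.norm(d),np.arctan2(d[0],-d[1]))
L,R=b(108,388,8),b(375,406,8);d=R-L;print('plate -x edge',L,R,np.linalg.norm(d),np.arctan2(d[0],-d[1]))
print('tab top',b(248,403,42),b(245,458,42))
n=lambda x,y,z:g(x,y,8,225,145,z)
c=[n(105,80,32),n(555,133,32),n(516,400,32),n(62,340,32)]
print('nest',c,np.mean(c,0)); 
for i in range(4): d=c[(i+1)%4]-c[i]; print(np.linalg.norm(d),np.arctan2(d[1],d[0]))
print('dowels',n(212,222,56),n(458,258,56), n(212,222,40),n(458,258,40))
E
```

```text
cam [ 241.   12. 1296.]
bay roof front [ 618.4 -105.6] [ 591.1 -300.6] w 196.90172675728368 yaw -0.13909594148207108
roof back [ 777.6 -127.3] [ 750.7 -323. ]
tongue end [ 545.4 -176.9] [ 539.7 -215.1] 38.62292065600423 -0.14812180027626046
plate -x edge [ 604.5 -125.7] [ 577.5 -283.6] 160.19179130030355 -0.16935637015228888
tab top [ 577.8 -202.2] [ 545.1 -196.2]
nest [array([710.2, 260. ]), array([664.9,  61.3]), array([545. ,  88.7]), array([592. , 285.2])] [628.025 173.8  ]
203.7983807590237 -1.7949471486733177
122.99093462528039 2.9169267781071575
202.0426935080801 1.3360213911619867
120.85644376697508 -0.21005311168393256
dowels [631.6 212.3] [604.6 107. ] [636.7 214.8] [609.3 108.2]
```

View pics/nest_s.png

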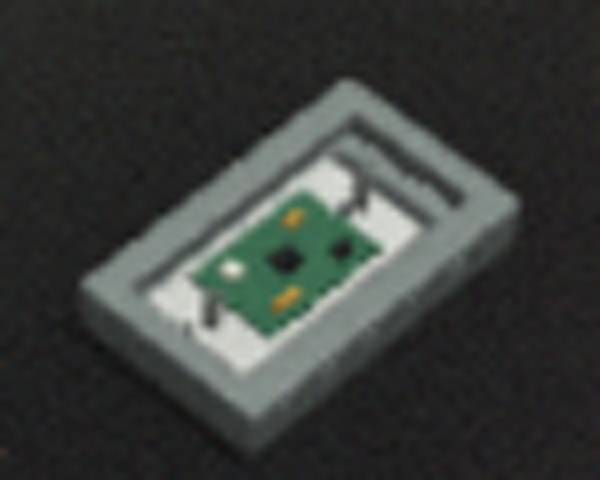

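```bash
cat >> h.py <<'E'
def plan(x,y,z,yaw):
    s=arm.observe(); t=np.array(s['tcp_pos']); w=s['ee_rot'][2]
    a=(w-yaw+np.pi)%(2*np.pi)-np.pi
    R=lambda w:np.array([[np.cos(w),np.sin(w),0],[np.sin(w),-np.cos(w),0],[0,0,-1]])
    d=np.array([x,y,z])-t
    print('tcp',t.round(1),'rot',np.round(s['ee_rot'],4),'turn',a.round(3),'cm after-turn',(R(yaw).T@d/10).round(2),'cm now',(R(w).T@d/10).round(2))
E
python3 -c "
from h import *
plan(562,-199,170,-.15)"
```

```text
tcp [ 173.5 -495.5  303.9] rot [3.1415 0.     0.3368] turn 0.487 cm after-turn [ 33.98 -35.12  13.39] cm now [ 46.47 -15.15  13.39]
```

send_rows([
  [1, 0, 0, 0, 0.122],
  [1, 0, 0, 0, 0.122],
  [1, 0, 0, 0, 0.122],
  [1, 0, 0, 0, 0.121],
  [1, 3.1, -3.2, 0, 0],
  [1, 3.1, -3.2, 0, 0],
  [1, 3.1, -3.2, 0, 0],
  [1, 3.1, -3.2, 0, 0],
  [1, 3.1, -3.2, 0, 0],
  [1, 3.1, -3.2, 0, 0],
])

```text
time_s: 3.45
tcp_pos: [387.4, -332.2, 304.1]
ee_rot: [3.141, -0.0, -0.15]
wrist_force: [-0.0, -0.3, 0.0]
finger_gap: 85.3
```

```bash
python3 -c "
from h import *
plan(562,-199,170,-.15)"
```

```text
tcp [ 387.4 -332.2  304.1] rot [ 3.1413e+00 -3.0000e-04 -1.5030e-01] turn -0.0 cm after-turn [ 15.28 -15.78  13.41] cm now [ 15.27 -15.78  13.41]
```

send_rows([
  [1, 3.1, -3.2, 0, 0],
  [1, 3.1, -3.2, 0, 0],
  [1, 3.1, -3.2, 1, 0],
  [1, 3.0, -3.1, 2, 0],
  [1, 3.0, -3.1, 3, 0],
  [1, 0, 0, 3.5, 0],
  [1, 0, 0, 3.5, 0],
  [1, 0, 0, 0, 0],
])

```text
time_s: 4.25
tcp_pos: [558.0, -200.3, 171.0]
ee_rot: [-3.138, 0.008, -0.15]
wrist_force: [-0.5, -0.0, 0.1]
finger_gap: 85.4
```

```bash
python3 - <<'E'
from h import *
plan(562,-199,88,-.15)
p=arm.grab_frame('wrist'); save('w1',p['image'])
c,d=ray(p,(200,320)); print(c.round(),d.round(2))
for d in arm.landmark_of(p,'plate_tab'): print(d['confidence'],d['pixel'],atz(p,d['pixel'],30).round(1))
E
```

```text
tcp [ 558.  -200.3  171. ] rot [-3.1383  0.0081 -0.1497] turn 0.0 cm after-turn [ 0.38 -0.19  8.3 ] cm now [ 0.38 -0.19  8.3 ]
[ 641. -213.  240.] [-0.33  0.05 -0.94]
0.69 [208.4, 317.5] [ 562.4 -199.6   30. ]
```

View pics/w1.png

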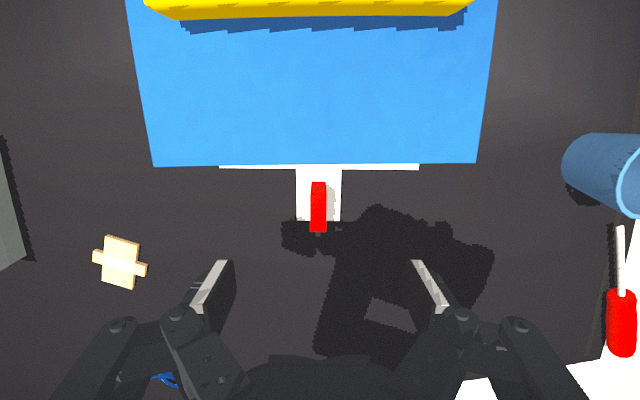

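send_rows([
  [1, 0, 0, 0, 0],
  [1, 0, 0, 3, 0],
  [1, 0, 0, 2.5, 0],
  [1, 0, 0, 0, 0],
  [1, 0, 0, 0, 0],
])

```text
time_s: 4.85
tcp_pos: [560.0, -202.0, 122.2]
ee_rot: [3.141, -0.002, -0.15]
wrist_force: [1.2, -0.6, 0.6]
finger_gap: 85.5
```

```bash
python3 -c "
from h import *
plan(562.4,-199.6,88,-.15)"
```

```text
tcp [ 560.  -202.   122.2] rot [ 3.1407e+00 -2.2000e-03 -1.5040e-01] turn -0.0 cm after-turn [ 0.2  -0.27  3.42] cm now [ 0.2  -0.27  3.42]
```

send_rows([
  [1, 0.2, -0.27, 1.5, 0],
  [1, 0, 0, 1.5, 0],
  [1, 0, 0, 0.4, 0],
  [1, 0, 0, 0, 0],
  [1, 0, 0, 0, 0],
])

```text
time_s: 5.35
tcp_pos: [561.9, -199.2, 86.5]
ee_rot: [3.141, -0.0, -0.15]
wrist_force: [-0.3, 0.6, 0.5]
finger_gap: 85.4
```

```bash
python3 -c "
from h import *
plan(562.4,-199.6,88,-.15);st()"
```

```text
tcp [ 561.9 -199.2   86.5] rot [ 3.1415e+00 -3.0000e-04 -1.5020e-01] turn -0.0 cm after-turn [ 0.06  0.03 -0.15] cm now [ 0.06  0.03 -0.15]
{'time_s': 5.35, 'tcp_pos': [561.906, -199.176, 86.536], 'ee_rot': [3.141, -0.0, -0.15], 'wrist_force': [-0.349, 0.568, 0.523], 'ft_torque': [-0.013, -0.039, 0.004], 'finger_gap': 85.427, 'joint_positions': [-0.537, 0.709, 1.489, -0.0, 0.943, 1.184]}
```

send_rows([
  [0, 0, 0, 0, 0],
  [0, 0, 0, 0, 0],
  [0, 0, 0, 0, 0],
  [0, 0, 0, 0, 0],
  [0, 0, 0, 0, 0],
  [0, 0, 0, 0, 0],
], newtons=30)

```text
time_s: 5.95
tcp_pos: [561.8, -199.2, 86.5]
ee_rot: [3.141, -0.0, -0.15]
wrist_force: [-0.4, -0.3, 0.7]
finger_gap: 11.3
```

send_rows([
  [0, -0.5, 0, 0, 0],
  [0, -1, 0, 0, 0],
  [0, -1.5, 0, 0, 0],
  [0, -1.5, 0, 0, 0],
  [0, -1.5, 0, 0, 0],
  [0, -1.5, 0, 0, 0],
  [0, -1.5, 0, 0, 0],
  [0, -1.5, 0, 0, 0],
  [0, -1.5, 0, 0, 0],
  [0, -1.0, 0, 0, 0],
])

```text
time_s: 6.95
tcp_pos: [432.4, -179.5, 86.5]
ee_rot: [3.141, -0.001, -0.15]
wrist_force: [2.1, 0.0, -0.8]
finger_gap: 11.4
```

send_rows([
  [0, -0.5, 0, 0, 0],
  [0, 0, 0, 0, 0],
  [0, 0, 0, 0, 0],
])

```text
time_s: 7.25
tcp_pos: [427.6, -178.8, 86.5]
ee_rot: [-3.141, 0.003, -0.15]
wrist_force: [-8.9, -0.1, 8.9]
finger_gap: 11.5
```

```bash
python3 - <<'E'
from h import *
st()
p=arm.grab_frame('wrist'); save('w2',p['image'])
E
```

```text
{'time_s': 7.25, 'tcp_pos': [427.567, -178.783, 86.471], 'ee_rot': [-3.141, 0.003, -0.15], 'wrist_force': [-8.903, -0.096, 8.942], 'ft_torque': [-0.184, 1.277, -0.034], 'finger_gap': 11.5, 'joint_positions': [-0.649, 0.494, 1.902, -0.001, 0.748, 1.072]}
```

View pics/w2.png

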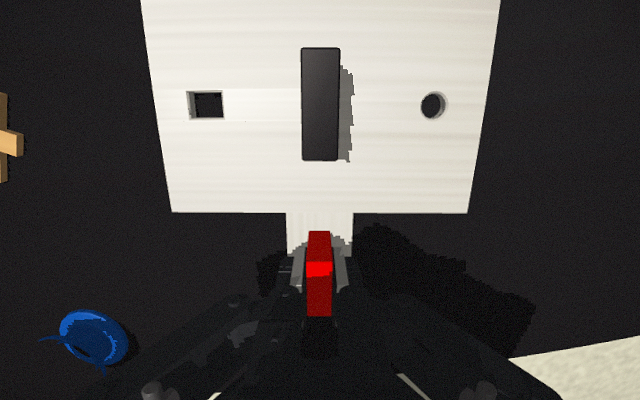

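send_rows([
  [0.6, 0, 0, 0, 0],
  [0.6, 0, 0, 0, 0],
  [0.6, 0, 0, 0, 0],
  [0.6, 0, 0, 0, 0],
  [0.6, 0, 0, -2, 0],
  [0.6, 0, 0, -4, 0],
  [0.6, 0, 0, -4, 0],
  [0.6, 0, 0, -2, 0],
  [0.6, 0, 0, 0, 0],
  [0.6, 0, 0, 0, 0],
])

```text
time_s: 8.3
tcp_pos: [428.1, -178.7, 205.9]
ee_rot: [-3.141, 0.0, -0.15]
wrist_force: [0.1, 0.5, -0.7]
finger_gap: 51.3
```

```bash
python3 - <<'E'
from h import *
st()
p=arm.grab_frame('wrist'); save('w3',p['image'])
for q in('plate_handle','plate_tab'):
  for d in arm.landmark_of(p,q)[:2]: print(q,d['confidence'],d['pixel'],atz(p,d['pixel'],30).round(1))
t=arm.grab_frame('top'); save('t3',cv2.resize(t['image'][100:280,220:500],None,fx=2.8,fy=2.8))
E
```

```text
{'time_s': 8.3, 'tcp_pos': [428.131, -178.738, 205.9], 'ee_rot': [-3.141, 0.0, -0.15], 'wrist_force': [0.079, 0.488, -0.736], 'ft_torque': [0.009, 0.029, -0.029], 'finger_gap': 51.342, 'joint_positions': [-0.649, 0.289, 1.808, 0.0, 1.045, 1.072]}
plate_handle 0.96 [102.2, 318.0] [ 508.9 -190.3   30. ]
plate_tab 0.97 [198.1, 316.6] [ 430.3 -177.1   30. ]
```

View pics/w3.png

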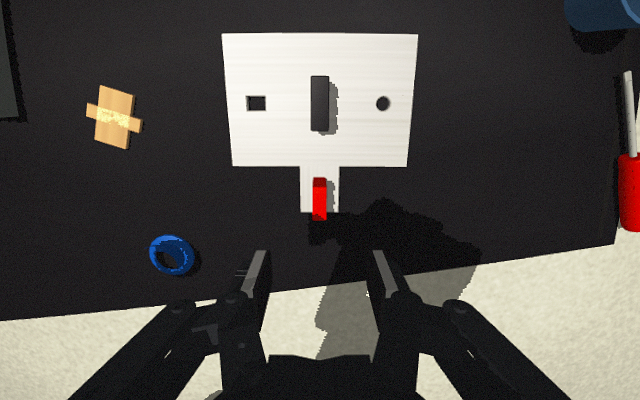

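View pics/t3.png

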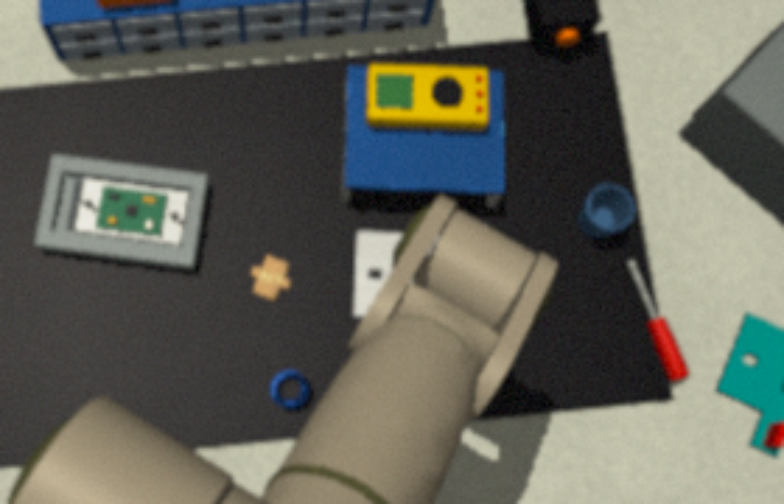

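```bash
python3 -c "
from h import *
plan(620,172,230,-.22)"
```

```text
tcp [ 428.  -178.7  205.3] rot [-3.1405e+00  2.0000e-03 -1.5020e-01] turn 0.07 cm after-turn [ 11.09 -38.41  -2.47] cm now [ 13.74 -37.55  -2.47]
```

send_rows([
  [0.6, 0, 0, -2.5, 0.07],
  [0.6, 1.2, -4.2, 0, 0],
  [0.6, 1.2, -4.2, 0, 0],
  [0.6, 1.2, -4.2, 0, 0],
  [0.6, 1.2, -4.2, 0, 0],
  [0.6, 1.2, -4.2, 0, 0],
  [0.6, 1.2, -4.2, 0, 0],
  [0.6, 1.2, -4.2, 0, 0],
  [0.6, 1.2, -4.2, 0, 0],
  [0.6, 1.2, -4.2, 0, 0],
])

```text
time_s: 9.5
tcp_pos: [616.7, 168.2, 230.2]
ee_rot: [3.141, 0.001, -0.22]
wrist_force: [1.0, -1.3, -0.1]
finger_gap: 51.3
```

send_rows([
  [0.6, 0, 0, 0, 0],
  [0.6, 0, 0, 0, 0],
  [0.6, 0, 0, 0, 0],
  [0.6, 0, 0, 0, 0],
])

```text
time_s: 9.9
tcp_pos: [616.1, 165.3, 231.3]
ee_rot: [3.141, 0.0, -0.222]
wrist_force: [0.1, 0.1, 0.2]
finger_gap: 51.1
```

```bash
python3 - <<'E'
from h import *
st()
p=arm.grab_frame('wrist'); save('w4',p['image'])
import pickle; pickle.dump(p,open('w4.pkl','wb'))
for q in('nest_rim',):
  for d in arm.landmark_of(p,q)[:2]: print(q,d['confidence'],d['pixel'],atz(p,d['pixel'],32).round(1))
E
```

```text
{'time_s': 9.9, 'tcp_pos': [616.07, 165.318, 231.338], 'ee_rot': [3.141, 0.0, -0.222], 'wrist_force': [0.116, 0.133, 0.239], 'ft_torque': [0.002, 0.052, 0.039], 'finger_gap': 51.146, 'joint_positions': [0.079, 0.62, 1.224, -0.0, 1.299, 1.871]}
nest_rim 0.68 [184.1, 303.8] [626.9 177.3  32. ]
```

View pics/w4.png

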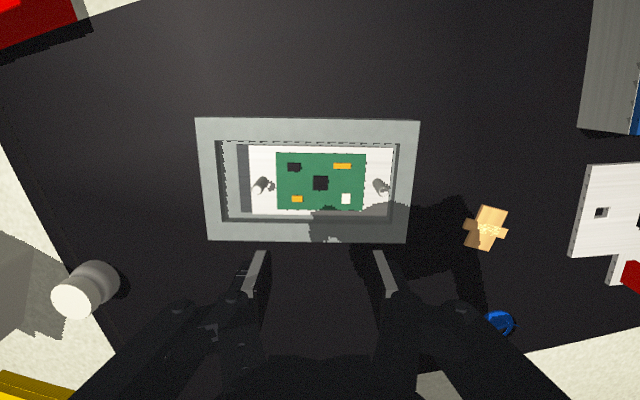

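```bash
python3 - <<'E'
from h import *
import pickle; p=pickle.load(open('w4.pkl','rb'))
save('w4c',cv2.resize(p['image'][140:230,190:420],None,fx=3.4,fy=3.4,interpolation=cv2.INTER_CUBIC))
save('w4d',np.hstack([cv2.resize(p['image'][165:210,a:a+50],None,fx=8,fy=8,interpolation=cv2.INTER_CUBIC) for a in (240,355)]))
E
```

```text
(no output)
```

View pics/w4d.png

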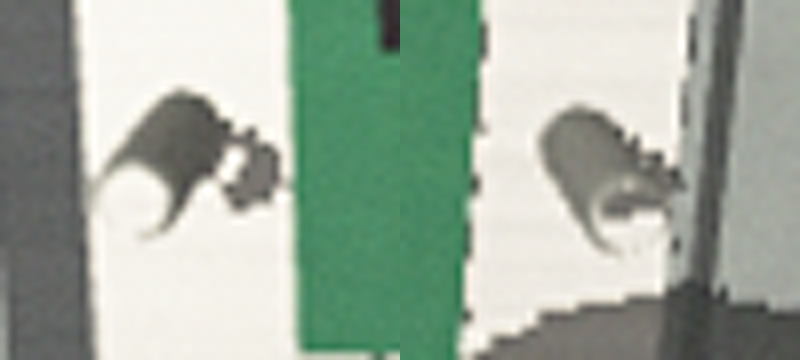

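```bash
python3 - <<'E'
from h import *
import pickle; p=pickle.load(open('w4.pkl','rb'))
f=lambda x,y,z,ox:atz(p,((y+.5)/8+165-.5,(x+.5)/8+ox-.5),z)[:2]
L=f(135,198,56,240);R=f(635-400,220,56,355);d=L-R
print(L,R,np.linalg.norm(d),'yaw',np.arctan2(-d[0],d[1]),(L+R)/2)
# nest rim corners
c=[atz(p,rc,32)[:2] for rc in((118,195),(122,420),(235,404),(235,211))]  
c=np.array(c);print(c.round(1),c.mean(0))
for i in range(4): e=c[(i+1)%4]-c[i];print(np.linalg.norm(e).round(1),np.arctan2(e[1],e[0]).round(3))
# overlay: hypothesis
ctr=(L+R)/2
def W(c,yaw,pts): 
    R=np.array([[np.cos(yaw),-np.sin(yaw)],[np.sin(yaw),np.cos(yaw)]]); pts=np.array(pts,float); return np.c_[pts[:,:2]@R.T+c,pts[:,2]]
im=cv2.resize(p['image'][110:250,185:430],None,fx=3.2,fy=3.2)
def dr(pts,col):
    q=((proj(p,pts)-[185,110]+.5)*3.2-.5).astype(np.int32); cv2.polylines(im,[q.reshape(-1,1,2)],True,col,1)
th=np.linspace(0,6.28,30)
import sys
yaw=-.22
nc=np.array([626.5,175.])
dr(W(nc,yaw,[(-60,-100,32),(60,-100,32),(60,100,32),(-60,100,32)]),(255,0,0))
dr(W(nc,yaw,[(-40,-84,32),(40,-84,32),(40,84,32),(-40,84,32)]),(255,0,0))
for s in(-55,55):
  for z,r in((56,5),(36,5)):
    dr(W(ctr,yaw,[(r*np.cos(t),s+r*np.sin(t),z) for t in th]),(255,0,255))
save('ov1',im)
E
```

```text
[637.72590931 215.47810728] [611.06824379 108.62782691] 110.12544459012244 yaw -0.24449498503870684 [624.39707655 162.05296709]
[[707.2 256.9]
 [659.8  63.6]
 [553.5  91.9]
 [596.1 280.8]] [629.16202404 173.28830907]
199.0 -1.811
110.0 2.881
193.6 1.349
113.7 -0.212
```

View pics/ov1.png

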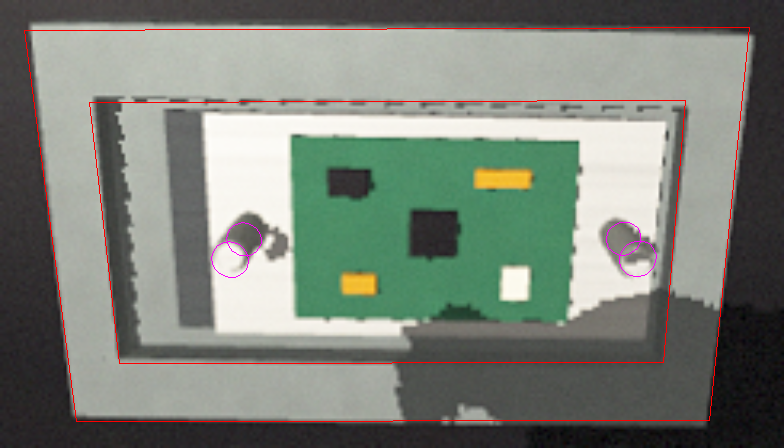

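```bash
cat > fit.py <<'E'
from h import *
from scipy.optimize import minimize
import pickle; p=pickle.load(open('w4.pkl','rb'))
g=cv2.GaussianBlur(cv2.cvtColor(p['image'],cv2.COLOR_RGB2GRAY).astype(np.float32),(0,0),1.2)
def W(c,yaw,pts):
    R=np.array([[np.cos(yaw),-np.sin(yaw)],[np.sin(yaw),np.cos(yaw)]]); pts=np.array(pts,float); return np.c_[pts[:,:2]@R.T+c,pts[:,2]]
def samp(q): return cv2.remap(g,q[:,:1].astype(np.float32),q[:,1:].astype(np.float32),cv2.INTER_LINEAR).ravel()
# nest outer top edges: inside brighter than outside, 3 edges (+x, +y, -y top half)
def edges(o):
    a=[]
    for t in np.linspace(-90,90,60): a.append((60+o,t))
    for t in np.linspace(-10,55,30): a.append((t,100+o)); a.append((t,-100-o))
    for t in np.linspace(20,90,20): a.append((-60-o,t))
    return [(x,y,32) for x,y in a]
def cost(v):
    i=samp(proj(p,W(v[:2],v[2],edges(-1.5)))); o=samp(proj(p,W(v[:2],v[2],edges(1.5))))
    return -np.clip(i-o,-60,60).mean()
best=min((minimize(cost,[x,y,w],method='Nelder-Mead',options=dict(initial_simplex=[[x,y,w],[x+2,y,w],[x,y+2,w],[x,y,w+.02]])) for x in(624,627,630) for y in(172,175) for w in(-.24,-.22)),key=lambda r:r.fun)
print(best.x,best.fun)
E
python3 fit.py
```

```text
[ 6.26352843e+02  1.75672458e+02 -2.48207590e-01] -60.0
```

```bash
sed -i 's/,-60,60)/,-60,200)/; s/edges(-1.5)/edges(-1)/; s/edges(1.5)/edges(1)/' fit.py; cat >> fit.py <<'E'
v=best.x
ctr=np.array([624.4,162.05])
c,s=np.cos(v[2]),np.sin(v[2]); d=ctr-v[:2]; print('carrier offset in nest',c*d[0]+s*d[1],-s*d[0]+c*d[1])
im=cv2.resize(p['image'][110:250,185:430],None,fx=3.2,fy=3.2)
def dr(pts,col):
    q=((proj(p,pts)-[185,110]+.5)*3.2-.5).astype(np.int32); cv2.polylines(im,[q.reshape(-1,1,2)],True,col,1)
th=np.linspace(0,6.28,30)
dr(W(v[:2],v[2],[(-60,-100,32),(60,-100,32),(60,100,32),(-60,100,32)]),(255,0,0))
dr(W(v[:2],v[2],[(-40,-84,32),(40,-84,32),(40,84,32),(-40,84,32)]),(255,0,0))
for s in(-55,55):
  for z,r in((56,3.8),(53.5,5),(26,5)):
    dr(W(ctr,v[2],[(r*np.cos(t),s+r*np.sin(t),z) for t in th]),(255,0,255))
save('ov2',im)
E
python3 fit.py
```

```text
[ 6.26590594e+02  1.74688604e+02 -2.38423632e-01] -71.15904235839844
carrier offset in nest 0.8562480357327367 -12.798432112105322
```

View pics/ov2.png

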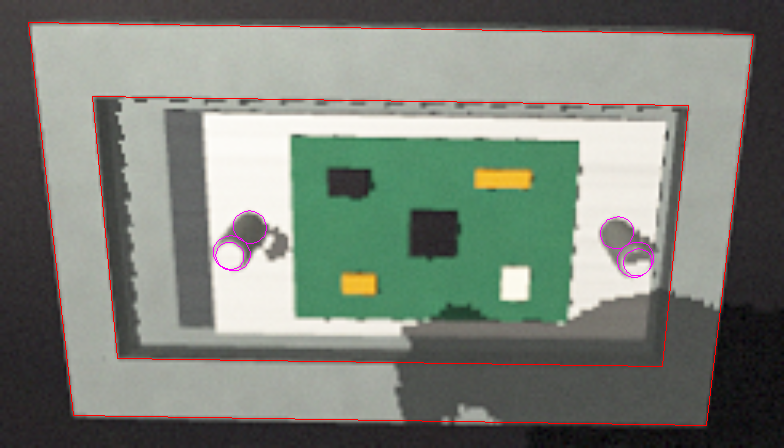

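```bash
python3 -c "
from h import *
plan(508.9,-190.3,160,-.15)"
```

```text
tcp [616.2 165.5 231.6] rot [ 3.1416e+00 -1.0000e-04 -2.2140e-01] turn -0.071 cm after-turn [-5.29 36.79  7.16] cm now [-2.65 37.07  7.16]
```

send_rows([
  [0.6, 0, 0, 0, -0.071],
  [0.6, -0.59, 4.1, 0, 0],
  [0.6, -0.59, 4.1, 0, 0],
  [0.6, -0.59, 4.1, 0, 0],
  [0.6, -0.59, 4.1, 0, 0],
  [0.6, -0.59, 4.1, 0, 0],
  [0.6, -0.59, 4.1, 0, 0],
  [0.6, -0.59, 4.1, 0, 0],
  [0.6, -0.59, 4.1, 0, 0],
  [0.6, -0.59, 4.1, 0, 0],
])

```text
time_s: 11.0
tcp_pos: [507.8, -192.5, 231.7]
ee_rot: [3.141, -0.001, -0.15]
wrist_force: [0.2, -0.5, 0.1]
finger_gap: 51.5
```

send_rows([
  [0.6, 0, 0, 3.5, 0],
  [0.6, 0, 0, 3.5, 0],
  [0.6, 0, 0, 0, 0],
  [0.6, 0, 0, 0, 0],
])

```text
time_s: 11.4
tcp_pos: [509.0, -190.8, 162.3]
ee_rot: [3.141, -0.0, -0.149]
wrist_force: [-0.6, 0.4, 0.4]
finger_gap: 51.4
```

```bash
python3 - <<'E'
from h import *
p=arm.grab_frame('wrist'); save('w5',p['image'])
import pickle; pickle.dump(p,open('w5.pkl','wb'))
for d in arm.landmark_of(p,'plate_handle')[:2]: print(d['confidence'],d['pixel'],atz(p,d['pixel'],30).round(1))
plan(508.9,-190.3,87,-.15)
E
```

```text
0.79 [222.4, 319.5] [ 506.6 -191.1   30. ]
tcp [ 509.6 -190.9  163.4] rot [ 3.1402e+00 -3.0000e-03 -1.4890e-01] turn 0.001 cm after-turn [-0.07 -0.05  7.64] cm now [-0.07 -0.05  7.64]
```

View pics/w5.png

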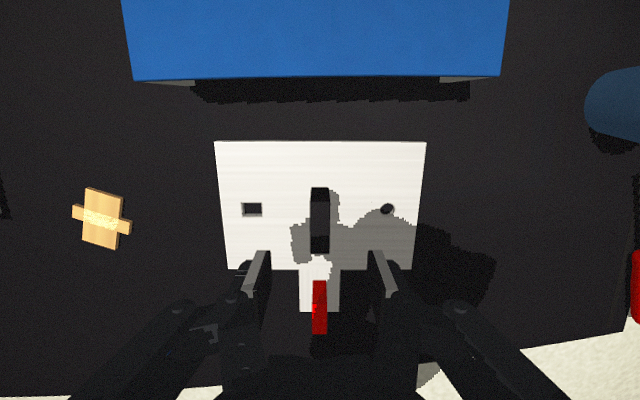

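```bash
python3 - <<'E'
from h import *
import pickle; p=pickle.load(open('w5.pkl','rb'))
c=[atz(p,rc,8)[:2] for rc in((141.5,214.5),(142.5,426),(268.5,411.5),(268.5,228.5))]
for i in range(4): e=c[(i+1)%4]-c[i];print(c[i].round(1),np.linalg.norm(e).round(1),np.arctan2(e[1],e[0]).round(3))
print(np.mean(c,0))
S,R=atz(p,(209,252),8)[:2],atz(p,(209,387),8)[:2];d=S-R;print(S,R,np.linalg.norm(d),np.arctan2(-d[0],d[1]),(S+R)/2)
save('w5c',np.hstack([cv2.resize(p['image'][190:230,a:a+50],None,fx=8,fy=8,interpolation=cv2.INTER_CUBIC) for a in (228,362)]))
E
```

```text
[ 574.1 -121.5] 159.1 -1.725
[ 549.6 -278.6] 108.7 2.993
[ 442.1 -262.5] 159.5 1.421
[ 465.9 -104.8] 109.5 -0.153
[ 507.94278504 -191.85420007]
[ 516.95935226 -137.63020134] [ 500.7095977  -245.27432893] 108.86373467377436 -0.14982684714598998 [ 508.83447498 -191.45226513]
```

View pics/w5c.png

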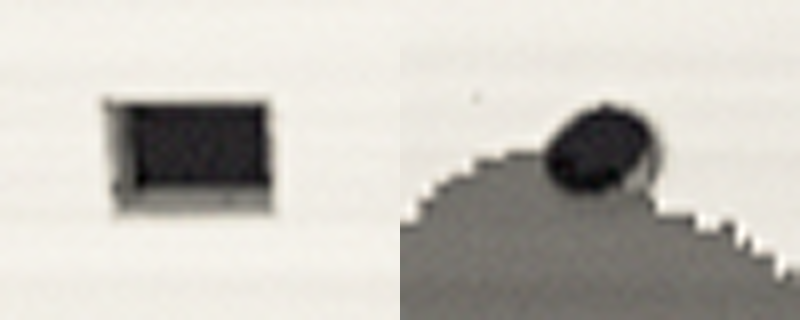

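send_rows([
  [0.6, -0.1, 0.06, 2.5, 0],
  [0.6, 0, 0, 2.5, 0],
  [0.6, 0, 0, 2, 0],
  [0.6, 0, 0, 0.6, 0],
  [0.6, 0, 0, 0, 0],
  [0.6, 0, 0, 0, 0],
], newtons=60)

```text
time_s: 12.1
tcp_pos: [508.5, -191.4, 86.9]
ee_rot: [3.141, -0.002, -0.149]
wrist_force: [0.1, 0.4, -0.2]
finger_gap: 50.9
```

```bash
python3 -c "
from h import *
plan(508.4,-191.6,87,-.15)"
```

```text
tcp [ 508.5 -191.4   86.9] rot [ 3.1405e+00 -2.3000e-03 -1.4900e-01] turn 0.001 cm after-turn [-0.01  0.02 -0.01] cm now [-0.01  0.02 -0.01]
```

send_rows([
  [0, 0, 0, 0, 0],
  [0, 0, 0, 0, 0],
  [0, 0, 0, 0, 0],
  [0, 0, 0, 0, 0],
  [0, 0, 0, 0, 0],
  [0, 0, 0, -0.5, 0],
  [0, 0, 0, -1, 0],
  [0, 0, 0, 0, 0],
], newtons=60)

```text
time_s: 12.9
tcp_pos: [508.2, -191.3, 101.6]
ee_rot: [3.141, -0.002, -0.149]
wrist_force: [0.3, -0.9, -2.6]
finger_gap: 13.2
```

```bash
python3 - <<'E'
from h import *
st()
p=arm.grab_frame('wrist'); save('w6',p['image'])
E
```

```text
{'time_s': 12.9, 'tcp_pos': [508.213, -191.287, 101.61], 'ee_rot': [3.141, -0.002, -0.149], 'wrist_force': [0.318, -0.874, -2.643], 'ft_torque': [-0.004, -0.057, 0.024], 'finger_gap': 13.226, 'joint_positions': [-0.576, 0.594, 1.657, 0.0, 0.888, 1.144]}
```

View pics/w6.png

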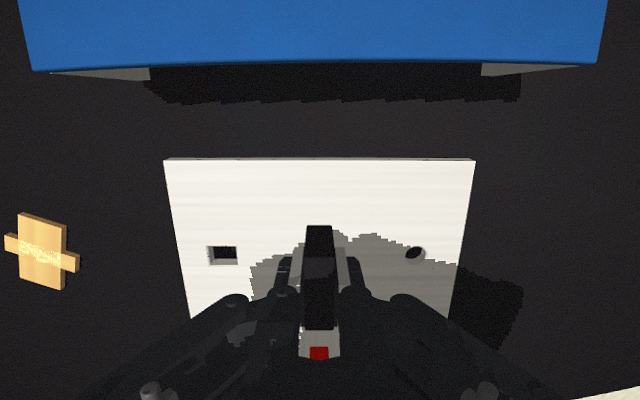

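```bash
python3 -c "
from h import *
plan(624.4,162,200,-.2385)"
```

```text
tcp [ 508.  -191.2  101. ] rot [ 3.1411e+00 -1.1000e-03 -1.4920e-01] turn 0.089 cm after-turn [  2.97 -37.07  -9.9 ] cm now [  6.26 -36.65  -9.9 ]
```

send_rows([
  [0, 0, 0, -2.5, 0],
  [0, 0, 0, -2.5, 0],
  [0, 0, 0, -2.5, 0.045],
  [0, 0, 0, -2.4, 0.044],
  [0, 0.1, -1.5, 0, 0],
  [0, 0.2, -2.5, 0, 0],
  [0, 0.25, -3.2, 0, 0],
  [0, 0.25, -3.2, 0, 0],
  [0, 0.25, -3.2, 0, 0],
  [0, 0.25, -3.2, 0, 0],
])

```text
time_s: 13.95
tcp_pos: [559.8, -28.6, 197.8]
ee_rot: [-3.141, 0.002, -0.237]
wrist_force: [0.3, -0.1, -3.8]
finger_gap: 12.8
```

send_rows([
  [0, 0.25, -3.2, 0, 0],
  [0, 0.25, -3.2, 0, 0],
  [0, 0.25, -3.2, 0, 0],
  [0, 0.25, -3.2, 0, 0],
  [0, 0.25, -3.2, 0, 0],
  [0, 0.25, -2.5, 0, 0],
  [0, 0.2, -1.5, 0, 0],
  [0, 0, 0, 0, 0],
  [0, 0, 0, 0, 0],
])

```text
time_s: 14.85
tcp_pos: [623.1, 159.8, 197.9]
ee_rot: [3.141, 0.002, -0.237]
wrist_force: [-0.5, 0.3, -4.3]
finger_gap: 13.1
```

```bash
python3 - <<'E'
from h import *
plan(624.4,162,155,-.2385); st()
p=arm.grab_frame('wrist'); save('w7',p['image'])
E
```

```text
tcp [623.1 159.8 197.9] rot [ 3.1407e+00  2.2000e-03 -2.3690e-01] turn 0.002 cm after-turn [ 0.07 -0.24  4.29] cm now [ 0.07 -0.24  4.29]
{'time_s': 14.85, 'tcp_pos': [623.13, 159.841, 197.882], 'ee_rot': [3.141, 0.002, -0.237], 'wrist_force': [-0.508, 0.264, -4.35], 'ft_torque': [-0.052, -0.057, -0.036], 'finger_gap': 13.132, 'joint_positions': [0.069, 0.663, 1.24, -0.0, 1.241, 1.877]}
```

View pics/w7.png

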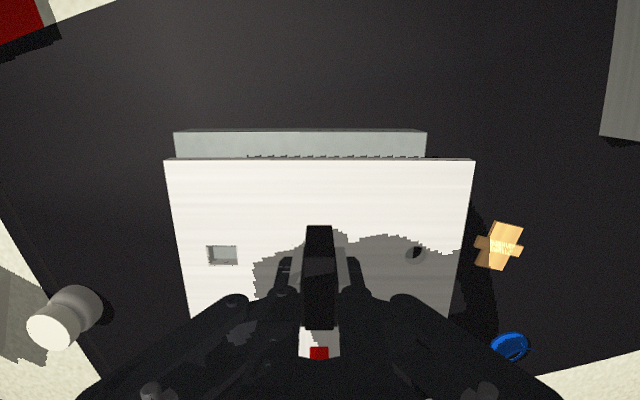

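```bash
python3 - <<'E'
from h import *
p=arm.grab_frame('wrist')
t=np.array(arm.observe()['tcp_pos']);print(t.round(1)); z=t[2]-86.9+8
im=p['image']
save('w7c',np.hstack([cv2.resize(im[235:275,a:a+50],None,fx=8,fy=8,interpolation=cv2.INTER_CUBIC) for a in (198,391)]))
a,b=atz(p,(160,164.5),z)[:2],atz(p,(160,474.5),z)[:2];d=a-b;yw=np.arctan2(-d[0],d[1]);print('front edge',np.linalg.norm(d),yw,'centre',(a+b)/2-55*np.array([np.cos(yw),np.sin(yw)]))
def W(c,yaw,pts):
    R=np.array([[np.cos(yaw),-np.sin(yaw)],[np.sin(yaw),np.cos(yaw)]]); pts=np.array(pts,float); return np.c_[pts[:,:2]@R.T+c,pts[:,2]]
k=3; ov=cv2.resize(im[130:290,140:500],None,fx=2.2,fy=2.2)
def dr(pts,col):
    q=((proj(p,pts)-[140,130]+.5)*2.2-.5).astype(np.int32); cv2.polylines(ov,[q.reshape(-1,1,2)],True,col,1)
c=t[:2]; y=-.238
dr(W(c,y,[(-55,-80,z),(55,-80,z),(55,80,z),(-55,80,z)]),(255,0,0))
dr(W(c,y,[(-6,47,z),(6,47,z),(6,63,z),(-6,63,z)]),(255,0,0))
dr(W(c,y,[(6*np.cos(q),-55+6*np.sin(q),z) for q in np.linspace(0,6.28,30)]),(255,0,0))
n=np.array([626.6,174.7]);dr(W(n,-.2384,[(-60,-100,32),(60,-100,32),(60,100,32),(-60,100,32)]),(0,255,0))
save('ov7',ov)
E
```

```text
[623.4 159.  198.6]
front edge 158.28567552363674 -0.23834130044080726 centre [622.93922479 158.8138694 ]
```

View pics/ov7.png

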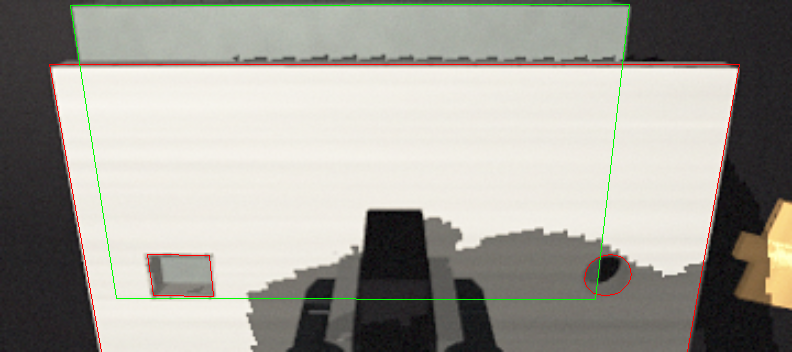

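View pics/w7c.png

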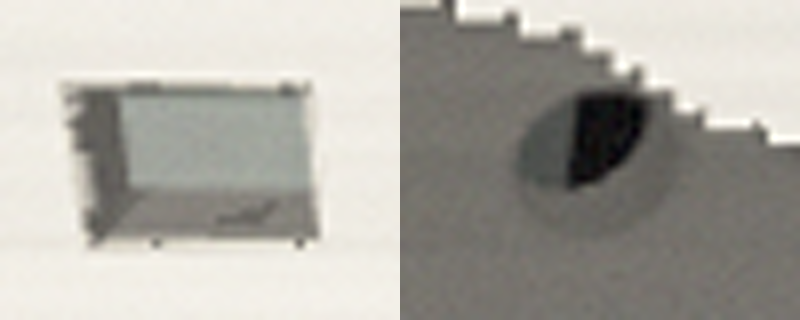

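```bash
python3 - <<'E'
from h import *
plan(624.7,162.3,150,-.2385)
E
```

```text
tcp [623.4 159.  198.6] rot [ 3.1411e+00  1.2000e-03 -2.3850e-01] turn -0.0 cm after-turn [ 0.05 -0.36  4.86] cm now [ 0.05 -0.36  4.86]
```

send_rows([
  [0, 0.05, -0.36, 1.5, 0],
  [0, 0, 0, 1.5, 0],
  [0, 0, 0, 1.3, 0],
  [0, 0, 0, 0.5, 0],
  [0, 0, 0, 0, 0],
  [0, 0, 0, 0, 0],
])

```text
time_s: 15.55
tcp_pos: [625.3, 162.8, 151.7]
ee_rot: [-3.141, -0.001, -0.238]
wrist_force: [0.4, -0.9, -3.5]
finger_gap: 13.2
```

```bash
python3 - <<'E'
from h import *
plan(624.7,162.3,144,-.2385);st()
p=arm.grab_frame('wrist'); im=p['image']
save('w8c',np.hstack([cv2.resize(im[235:275,a:a+50],None,fx=8,fy=8,interpolation=cv2.INTER_CUBIC) for a in (198,391)]))
E
```

```text
tcp [625.3 162.8 151.7] rot [-3.1414e+00 -6.0000e-04 -2.3820e-01] turn 0.0 cm after-turn [-0.05  0.07  0.77] cm now [-0.05  0.07  0.77]
{'time_s': 15.55, 'tcp_pos': [625.335, 162.835, 151.674], 'ee_rot': [-3.141, -0.001, -0.238], 'wrist_force': [0.426, -0.87, -3.478], 'ft_torque': [0.058, -0.057, 0.023], 'finger_gap': 13.234, 'joint_positions': [0.074, 0.717, 1.274, 0.0, 1.15, 1.883]}
```

View pics/w8c.png

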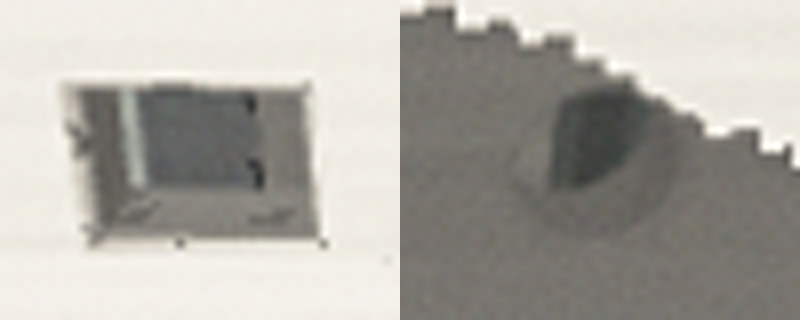

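send_rows([
  [0, -0.05, 0.05, 0.3, 0],
  [0, 0, 0, 0.3, 0],
  [0, 0, 0, 0.1, 0],
  [0, 0, 0, 0, 0],
])

```text
time_s: 16.0
tcp_pos: [624.4, 162.5, 144.1]
ee_rot: [3.142, 0.0, -0.238]
wrist_force: [0.0, 0.0, -4.8]
finger_gap: 13.0
```

send_rows([
  [0, 0, 0, 0.1, 0],
  [0, 0, 0, 0.1, 0],
  [0, 0, 0, 0, 0],
])

```text
time_s: 16.3
tcp_pos: [624.4, 162.5, 142.2]
ee_rot: [3.142, 0.0, -0.238]
wrist_force: [-0.0, 0.5, -4.2]
finger_gap: 13.1
```

send_rows([
  [0, 0, 0, 0.1, 0],
  [0, 0, 0, 0, 0],
])

```text
time_s: 16.5
tcp_pos: [624.5, 162.5, 141.2]
ee_rot: [3.142, 0.0, -0.238]
wrist_force: [-0.1, 0.3, -3.6]
finger_gap: 13.1
```

send_rows([
  [0, 0, 0, 0.1, 0],
  [0, 0, 0, 0, 0],
])

```text
time_s: 16.7
tcp_pos: [624.5, 162.5, 140.2]
ee_rot: [3.142, 0.0, -0.238]
wrist_force: [0.5, -0.2, -3.6]
finger_gap: 12.9
```

send_rows([
  [0, 0, 0, 0.1, 0],
  [0, 0, 0, 0, 0],
])

```text
time_s: 16.9
tcp_pos: [624.5, 162.5, 139.2]
ee_rot: [3.142, 0.0, -0.238]
wrist_force: [0.7, -0.5, -3.5]
finger_gap: 13.1
```

send_rows([
  [0, 0, 0, 0.15, 0],
  [0, 0, 0, 0.15, 0],
  [0, 0, 0, 0, 0],
])

```text
time_s: 17.2
tcp_pos: [624.4, 162.5, 136.0]
ee_rot: [3.141, 0.001, -0.238]
wrist_force: [0.4, 0.4, -4.1]
finger_gap: 12.8
```

send_rows([
  [0, 0, 0, 0.15, 0],
  [0, 0, 0, 0.15, 0],
  [0, 0, 0, 0, 0],
])

```text
time_s: 17.5
tcp_pos: [624.4, 162.5, 133.0]
ee_rot: [3.141, 0.0, -0.238]
wrist_force: [-0.4, -0.5, -3.5]
finger_gap: 12.8
```

```bash
python3 - <<'E'
from h import *
st()
p=arm.grab_frame('wrist'); im=p['image']; save('w9',im)
save('w9c',np.hstack([cv2.resize(im[235:275,a:a+50],None,fx=8,fy=8,interpolation=cv2.INTER_CUBIC) for a in (198,391)]))
E
```

```text
{'time_s': 17.5, 'tcp_pos': [624.412, 162.459, 133.039], 'ee_rot': [3.141, 0.0, -0.238], 'wrist_force': [-0.373, -0.47, -3.54], 'ft_torque': [0.033, -0.026, -0.051], 'finger_gap': 12.826, 'joint_positions': [0.073, 0.738, 1.29, -0.0, 1.114, 1.882]}
```

View pics/w9c.png

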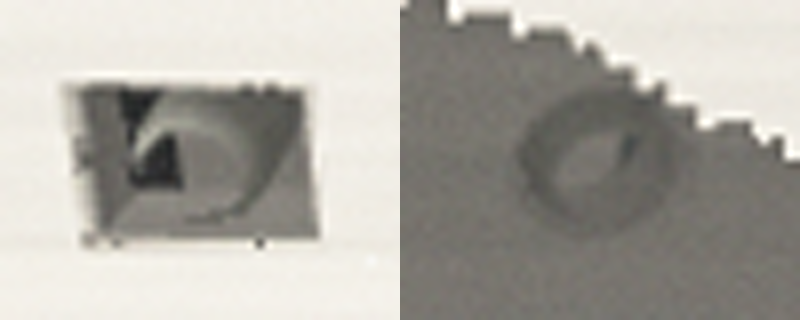

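The dowel tops now show centred in both the slot (crop 190,170) and the round hole (crop 590,160). Lowering on.

send_rows([
  [0, 0, 0, 0.2, 0],
  [0, 0, 0, 0.2, 0],
  [0, 0, 0, 0.2, 0],
  [0, 0, 0, 0, 0],
])

```text
time_s: 17.95
tcp_pos: [624.4, 162.5, 126.9]
ee_rot: [3.141, 0.001, -0.238]
wrist_force: [0.0, 0.9, -3.7]
finger_gap: 13.1
```

send_rows([
  [0, 0, 0, 0.2, 0],
  [0, 0, 0, 0.2, 0],
  [0, 0, 0, 0.1, 0],
  [0, 0, 0, 0, 0],
])

```text
time_s: 18.35
tcp_pos: [624.4, 162.5, 122.1]
ee_rot: [3.141, 0.0, -0.238]
wrist_force: [0.0, 0.3, -4.5]
finger_gap: 13.4
```

send_rows([
  [0, 0, 0, 0.1, 0],
  [0, 0, 0, 0.05, 0],
  [0, 0, 0, 0, 0],
])

```text
time_s: 18.65
tcp_pos: [624.5, 162.5, 120.8]
ee_rot: [3.142, 0.0, -0.238]
wrist_force: [-0.5, 0.7, -3.5]
finger_gap: 13.0
```

Still free; last 2 mm in 0.5 mm steps.

send_rows([
  [0, 0, 0, 0.05, 0],
  [0, 0, 0, 0.05, 0],
  [0, 0, 0, 0, 0],
])

```text
time_s: 18.95
tcp_pos: [624.5, 162.5, 119.7]
ee_rot: [3.142, 0.0, -0.238]
wrist_force: [0.5, -0.2, -4.3]
finger_gap: 12.8
```

send_rows([
  [0, 0, 0, 0.05, 0],
  [0, 0, 0, 0, 0],
])

```text
time_s: 19.15
tcp_pos: [624.5, 162.5, 119.3]
ee_rot: [3.142, 0.0, -0.238]
wrist_force: [0.8, -0.4, -4.6]
finger_gap: 12.8
```

send_rows([
  [0, 0, 0, 0.05, 0],
  [0, 0, 0, 0, 0],
])

```text
time_s: 19.35
tcp_pos: [624.5, 162.5, 118.8]
ee_rot: [3.142, 0.0, -0.238]
wrist_force: [-0.8, -0.4, -4.1]
finger_gap: 12.8
```

send_rows([
  [0, 0, 0, 0.05, 0],
  [0, 0, 0, 0, 0],
])

```text
time_s: 19.55
tcp_pos: [624.5, 162.5, 118.3]
ee_rot: [3.142, 0.0, -0.238]
wrist_force: [-0.2, 0.1, -4.2]
finger_gap: 12.9
```

send_rows([
  [0, 0, 0, 0.03, 0],
  [0, 0, 0, 0, 0],
])

```text
time_s: 19.75
tcp_pos: [624.5, 162.5, 118.2]
ee_rot: [-3.142, -0.0, -0.238]
wrist_force: [-1.5, -0.5, -1.8]
finger_gap: 13.3
```

send_rows([
  [0, 0, 0, 0.04, 0],
  [0, 0, 0, 0, 0],
])

```text
time_s: 19.95
tcp_pos: [624.5, 162.5, 118.2]
ee_rot: [3.142, -0.0, -0.238]
wrist_force: [-3.4, -0.1, 2.4]
finger_gap: 13.0
```

```bash
python3 - <<'E'
from h import *
st()
p=arm.grab_frame('wrist'); im=p['image']; save('w10',im)
E
```

```text
{'time_s': 19.95, 'tcp_pos': [624.536, 162.501, 118.18], 'ee_rot': [3.142, -0.0, -0.238], 'wrist_force': [-3.398, -0.098, 2.388], 'ft_torque': [-0.107, 0.488, -0.057], 'finger_gap': 12.992, 'joint_positions': [0.073, 0.756, 1.299, -0.0, 1.086, 1.882]}
```

View pics/w10.png

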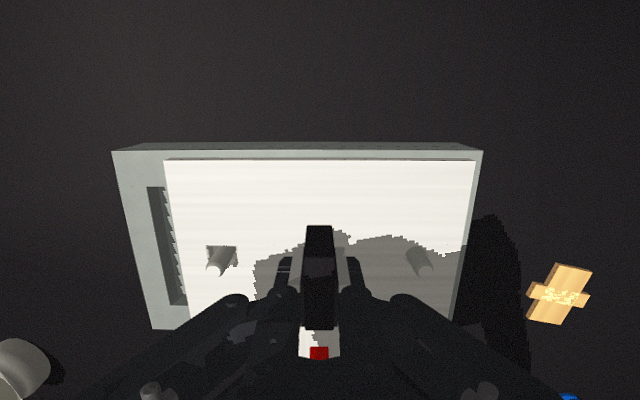

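send_rows([
  [0.5, 0, 0, 0, 0],
  [0.5, 0, 0, 0, 0],
  [0.5, 0, 0, 0, 0],
  [0.5, 0, 0, 0, 0],
  [0.5, 0, 0, -1, 0],
  [0.5, 0, 0, -2, 0],
  [0.5, 0, 0, -4, 0],
  [0.5, 0, 0, -4, 0],
  [0.5, 0, 0, -4, 0],
  [0.5, 0, 0, 0, 0],
])

```text
time_s: 21.0
tcp_pos: [625.7, 162.7, 274.9]
ee_rot: [-3.138, -0.011, -0.238]
wrist_force: [0.3, 0.6, -0.3]
finger_gap: 43.3
```

send_rows([
  [0.5, -3, 0, 0, 0],
  [0.5, -4, 0, 0, 0],
  [0.5, -4, 0, 0, 0],
  [0.5, 0, 0, 0, 0],
  [0.5, 0, 0, 0, 0],
  [0.5, 0, 0, 0, 0],
])

```text
time_s: 21.6
tcp_pos: [518.4, 188.2, 267.9]
ee_rot: [-3.141, -0.001, -0.239]
wrist_force: [-1.0, 0.4, 0.2]
finger_gap: 42.8
```

```bash
python3 - <<'E'
from h import *
st()
p=arm.grab_frame('wrist'); s=arm.grab_frame('scene')
def W(c,yaw,pts):
    R=np.array([[np.cos(yaw),-np.sin(yaw)],[np.sin(yaw),np.cos(yaw)]]); pts=np.array(pts,float); return np.c_[pts[:,:2]@R.T+c,pts[:,2]]
im=p['image'].copy(); save('w11',im)
c=np.array([624.4,162.1])
for z,col in((40,(255,0,0)),):
    q=proj(p,W(c,-.2385,[(-55,-80,z),(55,-80,z),(55,80,z),(-55,80,z)])).astype(np.int32); cv2.polylines(im,[q.reshape(-1,1,2)],True,col,1)
save('ov11',im)
save('s11',cv2.resize(s['image'][120:340,180:460],None,fx=2.6,fy=2.6))
E
```

```text
{'time_s': 21.6, 'tcp_pos': [518.423, 188.211, 267.891], 'ee_rot': [-3.141, -0.001, -0.239], 'wrist_force': [-0.991, 0.387, 0.186], 'ft_torque': [-0.019, 0.017, 0.013], 'finger_gap': 42.75, 'joint_positions': [0.136, 0.4, 1.472, -0.0, 1.269, 1.945]}
```

View pics/ov11.png

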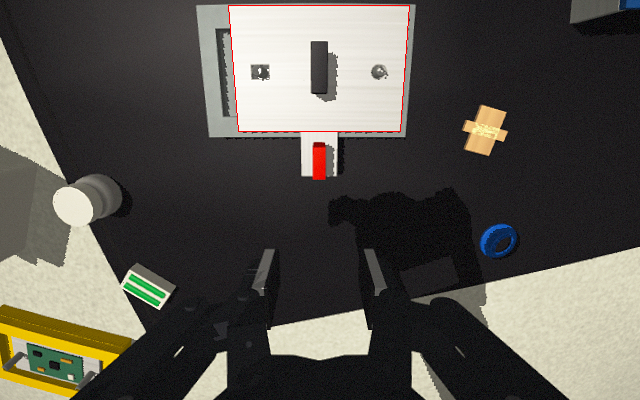

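View pics/s11.png

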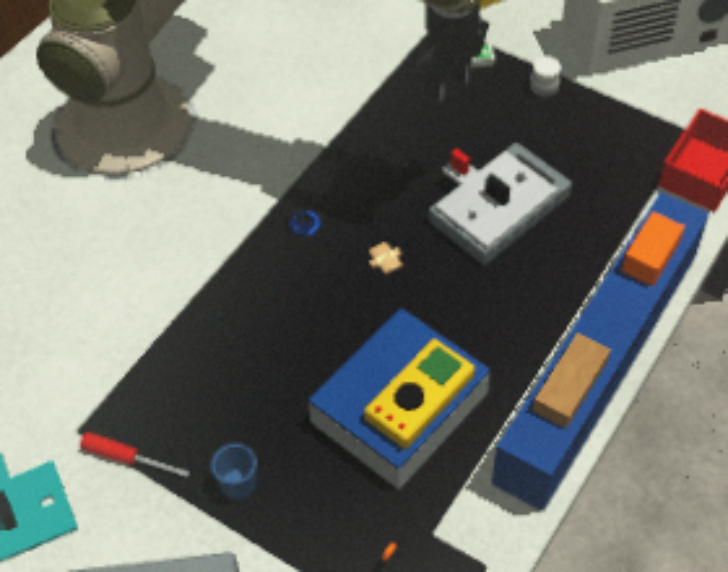

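The plate lies flush: its outline matches the projection at 40 mm height within about 1–2 px. Both dowels stand through their holes at pixels (260,72) and (379,72), the fingers are clear, and the bystanders haven't moved.

```bash
python3 -c "
from rig import arm
print(arm.hand_in())"
```

```text
the job is handed in; nothing more can be done
None
```

The plate is seated over both dowels and lies on the grey nest's rim. I handed the job in at about 21.7 s of the 72 s allowed.

- **Pull-out:** I pulled the plate about 136 mm by its red tab until it was clear of the bay. I then let go of it while it lay flat on the mat.
- **Finding the dowels:** The wrist camera showed the carrier about 13 mm off centre along the nest (towards -y) and about 1 mm across. I set the plate over that position before lowering it by the black handle.
- **Lowering:** I went down in 0.3 to 3 mm steps, reading the wrist force between them, and felt no contact with the dowels on the way. The rim took the load at tool height 118.2 mm, where 118.9 was expected. The contact force on the rim was about 7 N.
- **Last checks:** After release, the plate's outline matched the rim-height projection to within 1–2 pixels. Both dowels showed through their holes. The tool was clear and touching nothing, and the bystanders that I could see in the last pictures had not visibly moved.
- **Disagreements:** The trained networks' first positions for the nest and plate scattered by up to about 17 mm. I used close wrist-camera measurements instead. No check failed.

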